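# Index the revolving tea stand to its next hole and load the green tin

## Robot

A 6-joint arm with a two-finger parallel gripper is mounted at the origin on a cart in front of the work surface, level with it; the furniture and walls round the work are solid. World frame = base frame: x ahead of the robot, y to its left, z up, the work surface at z = 0. Lengths are in m, angles in degrees, forces in N, time in s.
With the tool pointing down it reaches from about 0.3 to 0.75 m from the base axis. Payload 8.5 kg.
Tool frame: the origin (TCP) lies on the centre line of the jaws, within the pads' length; the fingertips stand 17 mm ahead of it and the grasp point (between the pads) lies 2 mm behind it; z points along the fingers, y is the direction in which the jaws open and shut (so a half turn about z gives the same grasp; the last joint's range is limited). The gripper opens to 85 mm and grips with 20 to 120 N. Pads are 22 mm wide; open, the fingers measure 114 mm over their backs; the gripper's body (76 mm by 85 mm) begins 54 mm behind the grasp point. The pads swing forward as they close: fully open they stand 13 mm farther back than shut.
Start: joints at [-80.174, 21.807, 74.336, -0, 83.858, -12.336], TCP at [0.207, -0.509, 0.248] pointing down, gripper open.
Joint ranges: [-178.18, 178.18], [-50.72, 133.34], [12.68, 142.11], [-81.47, 261.47], [9.98, 163.14], [-165.26, 165.26]. Speed limits (degrees/s): [136.94, 136.94, 180, 180, 180, 180].

## Interface

Orientations are given as a 3x3 rotation matrix whose columns are the frame's x, y, z axes.
In Python, from rig import env, imaging, close_job gives the robot as it stands.
- The arm moves only by the tool step_arm, never from a script. Its argument "steps" is one flat list of numbers, 7 for each row, row after row: the opening, from 0 (shut) to 1 (fully open), then the shift along the tool's x, y, z as a fraction of full scale, then the turn, a rotation vector about the tool's x, y, z as a fraction of full scale. A call has 1 to 10 rows; each row is the pose to reach, as a shift and turn from the pose commanded when the call began, along the tool's axes at that moment; what a row does not reach only later rows make up. Full scale, the value 1, is 0.3 m for a shift and 45 degrees for a turn. A row lasts 1/10 s, in which the tool goes at most 50 mm and 8.59 degrees, less where a joint would pass 70% of its speed; a pose out of reach is approached as far as the arm can. A call with a number of a shift or a turn outside -1 to 1 is refused whole. A call with a gripper value outside its range is refused whole. The fingers move at their own pace and stop on an object; "grip_force" is the grip in N (left out, the last holds). Time passes only in rows, so rows that repeat a pose let the fingers close. It gives the time, the measured TCP pose, the force and the opening at its end, in the units of the state.
- env.observe(): the state, without advancing time (a new reading comes with each control period).
- imaging.get_image(name): name is "scene" or "side" or "wrist"; returns (picture, depth): 480x640x3 uint8, blue, green, red; 480x640 float32, m along the optical axis (not along the pixel's ray), 0 where there is no reading.
- imaging.get_calibration(name): a dict with "camera_matrix" (3x3 intrinsics, pixels), "world_from_camera" (4x4, takes a point from camera to world coordinates). Camera axes: x right, y down, z forward; pixel columns grow to the right and rows downward; lengths in m; the calibration is good to about 2 mm. A picture is of the moment at which its call begins: read the wrist's pose just before it. get_calibration takes no time and is no camera call; for the wrist camera it gives the pose at the moment of the call.
- close_job(): hands the job in, once; it reports no verdict.
Trained networks look in the newest picture that a camera, given by its name, has taken for a name from the list of things; names that differ only in an ending like _2 or _b are one class to them, and where a whole thing is asked for, a point or a joint stands for the part that bears it (a point fixed in the world has none). Each returns a list of dicts, best first, with "score" (0 to 1); they miss things now and then, are a little off and sometimes report something else, mostly with a low value. They report only what shows in the picture. A call takes as long as a camera call.
- imaging.spot_in(camera, target): "pixel" ([column, row] in pixels, amid what is visible of it).
- imaging.regions_of(camera, target): "mask" (480x640 bool, what is visible of it) and "pixel" ([column, row] in pixels, amid what is visible of it).
- imaging.pinpoint(camera, target): "pixel" ([column, row] in pixels: a listed point, or the origin of a listed thing).
The state is a dict: "time_s": time; "q": joint angles; "qvel": joint speeds; "joint_efforts": joint torques, N m; "position": TCP position; "tool_rot": TCP orientation; "ft_force": force on the tool from outside, world axes, zero at the start; "wrist_torque": the same for the moment, N m; "grip_width": finger opening in m.
Only numpy, scipy, OpenCV 4.12 (cv2) and the standard library are available. Lean on these libraries where they do the work, as an engineer would, in place of code of your own. Each camera call takes 0.05 s, during which the arm holds its last target.

## Task

Pull up the red spring plunger of the revolving tea stand, turn the stand anticlockwise (seen from above) to the next hole and let the plunger snap fully home there. Then take the green tin out of the rack and lower it gently, upright, into the stand's sprung pocket so that its weight presses the pocket floor down; the pocket's walls leave room only beside the tin's broad faces, so put it down and take it again the other way. Leave the blue tin in the rack.

Things in the scene. Friction and masses are not known exactly. Their poses are not given: they have to be found in the camera images.
- axis (a point): The revolving tea stand is a round wooden turntable (diameter 256 mm, its top 38 mm above the worktop) on a fixed dark steel foot. This point is the turntable's axis at the height of its top face. The x axis of this frame points from the axis to the red knob when joint turntable reads 0; z is up. Keep clear of the tall grinder (x over 0.45, y below -0.36) and the pastry case (x over 0.56, y -0.13 to 0.13).
- turntable (a joint): Turntable angle in rad, growing anticlockwise from above; light friction. It starts near 0, the pin in a long slot of the index plate hidden under the wood, with a few degrees of play. The next hole lies between 0.88 and 1.12 (differs each time, cannot be seen, must be felt; 2 mm of play either side of the pin); a second, unwanted hole lies 0.65 beyond it. The plate is plain from 0.5 to that hole.
- plunger (a joint): Lift of the spring plunger in m: 0 = pin fully home in a hole or in the slot, 0.022 = fully pulled. Its 13 mm pin is round-ended and clears the index plate at 0.012 or more; resting on the plate between holes it reads about 0.012. The spring needs about 5 N at 0 and 9.5 N fully pulled.
- knob (a point): Centre of the red knob of the plunger: an upright round knob, 34 mm diameter, 32 mm tall, 110 mm from the turntable's axis and turning with it. With the plunger home the centre is 69 mm above the worktop, 31 mm above the turntable; below the knob is a 24 mm steel collar. Axis z is up, the plunger is pulled straight up, and x points outward from the turntable's axis.
- pocket (a point): Centre of the upper face of the pocket's sprung steel floor, 35 mm from the axis, opposite the knob; 74 mm above the worktop when empty. x radial (to the knob), y along the tin's broad side, z up. Space for the tin: 48 mm along x (between lips 5 mm high; open for fingers above them), 70 mm along y (between aluminium walls 32 mm wide, 4 mm thick, tops 176 mm above the worktop).
- lift (a joint): How far the pocket floor has sunk, in m: 0 empty, at most 0.026; damped spring of about 280 N/m, so that the tin's weight (about 4 N) sinks it by about 13 mm (10 to 16).
- tin_green: Green rectangular tea tin with paper bands, about 0.4 kg, 38 mm along its x (thin), 62 mm along its y (broad), 85 mm tall. Origin: centre of its underside; z up. It stands in one of the rack's two slots. The worktop between rack and stand (about x 0.40 to 0.50, y 0.03 to 0.11) is free to put it down.
- tin_blue: Blue tin of the same size in the other slot of the rack; leave it there.
- rack: Fixed dark steel rack; origin under the centre of its 108 x 60 x 6 mm foot. Upright plates 4 mm thick, 50 mm long (along y), tops 103 mm above the worktop, at x = -48, 0, 48 mm form two slots. A tin stands in each (tin x along rack x), 6 mm above the worktop, top 12 mm below the plates' tops. Plates cover the broad faces: grip a tin there only across its 62 mm side; its ends stick out 6 mm.

How it is judged (in metres and radians):
On the way, in this order (a step that is already met when the one before it is completed fails the run):
1. the plunger is pulled clear of the index plate (value of joint plunger above 0.01 m), for 0.1 s.
2. the turntable stands at the next hole and the plunger has snapped fully home (value of joint turntable between 0.8 and 1.2 rad and value of joint plunger below 0.003 m), for 0.3 s.
3. the green tin stands in the pocket and the floor has sunk (value of joint lift above 0.005 m and distance between tin_green and pocket below 0.012 m), for 0.2 s.
At the end, for the whole second after the job is handed in: Plunger home (lifted under 3 mm) in the next hole (turntable 0.8 to 1.2 rad); green tin upright (0.06 rad), at rest and released on the pocket floor (within 10 mm of its centre, 4 mm of its face), floor sunk over 5 mm; blue tin within 15 mm of where it was (all of step 2 and value of joint lift above 0.005 m and horizontal distance between tin_green and pocket below 0.01 m and z of tin_green in the frame of pocket below 0.004 m and angle between tin_green's own z axis and vertical below 0.06 rad and linear speed of tin_green below 0.02 m/s and distance of tin_blue from where it was at the start of the episode below 0.015 m); the robot touches nothing.
It fails at once if the green tin is dropped into the pocket (faster than 0.35 m/s there) (horizontal distance between tin_green and pocket below 0.02 m and z of tin_green in the frame of pocket below 0.03 m and linear speed of tin_green above 0.35 m/s).
It fails at once if the blue tin is knocked or taken out of its place (distance of tin_blue from where it was at the start of the episode above 0.03 m).
It also fails if it takes over 72 s, if anything falls off the work surface, if the arm or the gripper's body presses on something with over 40 N, if the wrist force passes 120 N, or if a joint passes its speed limit or range.

## Working session

There is one attempt and no reset: what is moved stays moved. The work goes in short steps, Python scripts to look and compute and a tool call to move; the robot and the scene stay as the last step left them, time stands still between calls to the robot, and variables do not carry over. Pictures are saved under pics/ and viewed, and the job is handed in when it is done.

Besides the shell and the picture viewer there is one more tool, called after ">>>" as name(argument=value, ...) on one line, values as JSON. step_arm: Moves the arm, as the interface text tells. Shift numbers are shares of 0.3 m and turn numbers shares of 45 degrees, none past 1 either way. Its arguments: {"type":"object","properties":{"steps":{"type":"array","items":{"type":"number"}},"grip_force":{"type":"number"}},"required":["steps"]}

```bash
mkdir -p pics; ls; cat > h.py <<'E'
from rig import env, imaging, close_job
import numpy as np, cv2
def snap(cam,fn=None):
    im,d=imaging.get_image(cam); c=imaging.get_calibration(cam)
    if fn: cv2.imwrite('pics/'+fn,im)
    return im,d,np.array(c['camera_matrix']),np.array(c['world_from_camera'])
def w(px,d,K,T,z=None):
    u,v=px; r=np.linalg.inv(K)@np.array([u,v,1.])
    if z is None:
        p=r*d; return T[:3,:3]@p+T[:3,3]
    R=T[:3,:3]@r; s=(z-T[2,3])/R[2]; return T[:3,3]+s*R
E
python3 - <<'E'
from h import *
o=env.observe(); print({k:np.round(v,3).tolist() for k,v in o.items()})
for cam in ['scene','side']:
    im,d,K,T=snap(cam,cam+'0.png'); print(cam,T.round(3).tolist())
    zs={'axis':.038,'knob':.069,'pocket':.074,'tin_green':.006,'tin_blue':.006,'rack':0}
    for n in zs:
        for r in imaging.pinpoint(cam,n)[:2]:
            print(n,round(r['score'],2),np.round(r['pixel']),w(r['pixel'],0,K,T,zs[n]).round(4))
E
```

```text
pics
{'time_s': 0.0, 'q': [-80.173, 21.841, 74.385, -0.001, 83.855, -12.337], 'qvel': [0.063, 0.106, 0.002, -0.007, -0.034, 0.066], 'joint_efforts': [-0.002, -44.847, -23.127, -0.0, 0.005, 0.0], 'position': [0.207, -0.509, 0.248], 'tool_rot': [[0.926, 0.377, -0.0], [0.377, -0.926, 0.001], [0.0, -0.001, -1.0]], 'ft_force': [0.319, 1.027, 0.389], 'wrist_torque': [-0.028, -0.104, 0.044], 'grip_width': 0.085}
scene [[-0.664, -0.408, 0.627, -0.214], [-0.748, 0.359, -0.558, 0.724], [0.002, -0.84, -0.543, 0.708], [0.0, 0.0, 0.0, 1.0]]
axis 0.67 [262. 299.] [0.4906 0.2705 0.038 ]
knob 0.62 [312. 297.] [0.3984 0.216  0.069 ]
pocket 0.6 [419. 245.] [ 0.3786 -0.077   0.074 ]
pocket 0.55 [242. 281.] [0.527  0.2915 0.074 ]
tin_green 0.6 [402. 244.] [ 0.4725 -0.1347  0.006 ]
tin_blue 0.73 [420. 247.] [ 0.4318 -0.1573  0.006 ]
rack 0.71 [408. 244.] [ 0.4683 -0.1529  0.    ]
side [[-0.998, -0.049, 0.044, 0.434], [-0.063, 0.553, -0.831, 1.142], [0.017, -0.832, -0.555, 0.776], [0.0, 0.0, 0.0, 1.0]]
axis 0.73 [301. 308.] [0.4926 0.2746 0.038 ]
knob 0.55 [351. 278.] [0.4022 0.2177 0.069 ]
pocket 0.93 [282. 296.] [0.526  0.2865 0.074 ]
tin_green 0.57 [318. 203.] [ 0.4833 -0.157   0.006 ]
tin_blue 0.76 [338. 203.] [ 0.4354 -0.1624  0.006 ]
```

View pics/scene0.png

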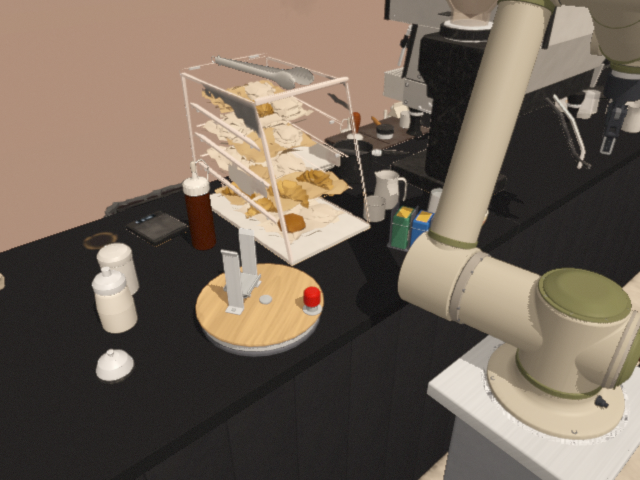

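View pics/side0.png

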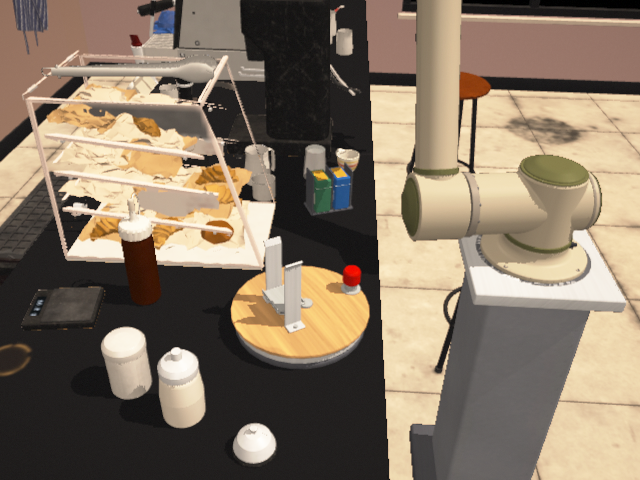

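The scene and side views show the stand at about (0.49, 0.27), with the red knob toward the robot. The rack is near (0.455, -0.15), green tin on the far side. Next is a look from the wrist camera, tins first.

```bash
cat >> h.py <<'E'
from scipy.spatial.transform import Rotation as Rn
def Rdown(yaw):
    c,s=np.cos(np.radians(yaw)),np.sin(np.radians(yaw))
    return np.array([[c,s,0],[s,-c,0],[0,0,-1.]])
def rel(pos,yaw,p0=None,R0=None):
    o=env.observe()
    p0=np.array(o['position']) if p0 is None else np.array(p0); R0=np.array(o['tool_rot']) if R0 is None else R0
    s=R0.T@(np.array(pos)-p0)/0.3
    t=np.degrees(Rn.from_matrix(R0.T@Rdown(yaw)).as_rotvec())/45
    print(np.round(s,4).tolist(),np.round(t,4).tolist()); return s,t
E
python3 - <<'E'
from h import *
im,d,K,T=snap('wrist'); o=env.observe()
R=np.array(o['tool_rot']); print(K.round(1).tolist(),'cam in tool',(R.T@(T[:3,3]-o['position'])).round(3),(R.T@T[:3,:3]).round(2).tolist())
rel([0.36,-0.27,0.36],10)
E
```

```text
[[370.9, 0.0, 325.3], [0.0, 370.9, 249.4], [0.0, 0.0, 1.0]] cam in tool [ 0.084  0.    -0.125] [[0.0, -0.94, -0.33], [1.0, 0.0, 0.0], [-0.0, -0.33, 0.94]]
[0.7718, -0.5471, -0.3722] [-0.0, -0.0, 0.2702]
```

```bash
python3 - <<'E'
from h import *
rel([0.42,-0.18,0.33],10)
E
```

```text
[1.0702, -0.7495, -0.2722] [-0.0, -0.0, 0.2702]
```

>>> step_arm(steps=[1,1.0,-0.75,-0.27,0,0,0.27,1,1.0,-0.75,-0.27,0,0,0.27,1,1.0,-0.75,-0.27,0,0,0.27,1,1.0,-0.75,-0.27,0,0,0.27,1,1.0,-0.75,-0.27,0,0,0.27,1,1.0,-0.75,-0.27,0,0,0.27,1,1.0,-0.75,-0.27,0,0,0.27,1,1.0,-0.75,-0.27,0,0,0.27,1,1.0,-0.75,-0.27,0,0,0.27,1,1.0,-0.75,-0.27,0,0,0.27])

```text
time_s: 1.75
position: [0.4005, -0.1875, 0.3293]
tool_rot: [[0.984, 0.175, 0.0], [0.175, -0.984, -0.0], [-0.0, 0.0, -1.0]]
ft_force: [-0.2, -0.6, -0.7]
grip_width: 0.0852
```

```bash
cat > look.py <<'E'
from h import *
import sys
fn=sys.argv[1]
o=env.observe();print(o['time_s'],np.round(o['position'],4),np.round(o['ft_force'],1))
im,d,K,T=snap('wrist',fn); np.savez('pics/'+fn[:-4]+'.npz',d=d,K=K,T=T,im=im)
zs={'axis':.038,'knob':.069,'pocket':.074,'tin_green':.006,'tin_blue':.006,'rack':0}
for n in sys.argv[2:]:
    for r in imaging.pinpoint('wrist',n)[:2]:
        print(n,round(r['score'],2),np.round(r['pixel']),w(r['pixel'],0,K,T,zs[n]).round(4))
E
python3 look.py w1.png tin_green tin_blue rack
```

```text
1.75 [ 0.4005 -0.1875  0.3293] [-0.2 -0.6 -0.7]
tin_green 0.6 [299. 121.] [ 0.4777 -0.1448  0.006 ]
tin_blue 0.88 [308. 161.] [ 0.4349 -0.1623  0.006 ]
rack 0.69 [302. 142.] [ 0.4548 -0.1519  0.    ]
```

View pics/w1.png

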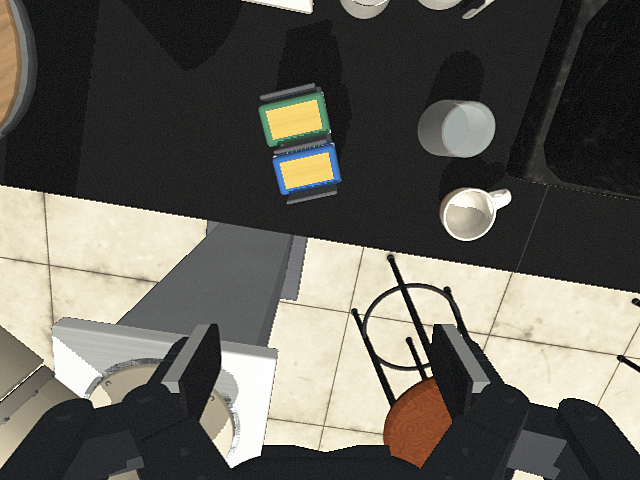

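```bash
cat > tins.py <<'E'
import numpy as np,cv2,sys
def tin(fn,col,zlo,zhi,box):
    f=np.load(fn);d,K,T,im=f['d'],f['K'],f['T'],f['im']
    v,u=np.mgrid[0:480,0:640]; r=np.stack([u,v,np.ones_like(u)],-1)@np.linalg.inv(K).T*d[...,None]
    P=r@T[:3,:3].T+T[:3,3]
    m=(d>0)&(P[...,2]>zlo)&(P[...,2]<zhi)&(P[...,0]>box[0])&(P[...,0]<box[1])&(P[...,1]>box[2])&(P[...,1]<box[3])
    hsv=cv2.cvtColor(im,cv2.COLOR_BGR2HSV)
    lo,hi={'green':(15,95),'blue':(96,130),'yellow':(15,40),'red':(0,8)}[col]
    m&=(hsv[...,0]>=lo)&(hsv[...,0]<=hi)&(hsv[...,1]>70)
    n,l,s,c=cv2.connectedComponentsWithStats(m.astype(np.uint8)); k=1+s[1:,4].argmax()
    Q=P[l==k]; rect=cv2.minAreaRect((Q[:,:2]*1000).astype(np.float32))
    return rect,np.median(Q[:,2]),len(Q)
E
python3 - <<'E'
from tins import *
f=np.load('pics/w1.npz');b=(.38,.56,-.24,-.06)
print(tin('pics/w1.npz','green',.08,.105,b)); 
print(tin('pics/w1.npz','blue',.08,.105,b)); print(tin('pics/w1.npz','yellow',.08,.105,b))
# yellow labels separately by hsv and z plane
hsv=cv2.cvtColor(f['im'],cv2.COLOR_BGR2HSV); m=((hsv[...,0]>15)&(hsv[...,0]<40)&(hsv[...,1]>90)).astype(np.uint8); m[:70]=0;m[220:]=0;m[:,:240]=0;m[:,360:]=0
n,l,s,c=cv2.connectedComponentsWithStats(m)
K,T=f['K'],f['T']
for k in range(1,n):
    if s[k,4]<200: continue
    v,u=np.nonzero(l==k); r=np.stack([u,v,np.ones_like(u)],-1)@np.linalg.inv(K).T@T[:3,:3].T; P=T[:3,3]+r*((.091-T[2,3])/r[:,2])[:,None]
    print(s[k],cv2.minAreaRect((P[:,:2]*1000).astype(np.float32)),P.mean(0))
E
```

```text
(((479.23944091796875, -145.23155212402344), (37.78688049316406, 61.71672821044922), 22.3406982421875), np.float64(0.09046093074864264), 2744)
(((435.22943115234375, -164.16339111328125), (38.1287727355957, 61.79841995239258), 22.39288330078125), np.float64(0.08977187573208917), 1099)
(((479.1895751953125, -145.16151428222656), (26.382383346557617, 48.5894775390625), 22.106426239013672), np.float64(0.09082085427247641), 1570)
[ 266   99   56   41 1546] ((479.27490234375, -145.2745361328125), (25.920900344848633, 47.937828063964844), 22.243669509887695) [ 0.47943846 -0.14527642  0.091     ]
[ 280  152   54   37 1320] ((435.3699035644531, -164.1602325439453), (25.46293830871582, 47.464473724365234), 22.245201110839844) [ 0.4355456  -0.16420212  0.091     ]
```

```bash
python3 - <<'E'
from h import *
rel([0.42,0.11,0.31],30)
E
```

```text
[0.2371, -0.9694, 0.0636] [-0.0008, 0.0006, -0.4465]
```

>>> step_arm(steps=[1,0.2,-1,0.06,0,0,-0.45,1,0.2,-1,0.06,0,0,-0.45,1,0.2,-1,0.06,0,0,-0.45,1,0.2,-1,0.06,0,0,-0.45,1,0.2,-1,0.06,0,0,-0.45,1,0.2,-1,0.06,0,0,-0.45,1,0.2,-1,0.06,0,0,-0.45,1,0.2,-1,0.06,0,0,-0.45])

```text
time_s: 2.75
position: [0.4073, 0.1185, 0.311]
tool_rot: [[0.863, 0.506, -0.001], [0.506, -0.863, -0.0], [-0.001, -0.0, -1.0]]
ft_force: [0.5, -0.1, -0.7]
grip_width: 0.0855
```

```bash
python3 look.py w2.png axis knob pocket; python3 - <<'E'
from tins import *
print(tin('pics/w2.npz','red',.07,.1,(.3,.6,.1,.4)))
E
```

```text
2.75 [0.4073 0.1185 0.311 ] [ 0.5 -0.1 -0.7]
axis 0.88 [233.  46.] [0.4943 0.2694 0.038 ]
knob 0.89 [241. 166.] [0.403 0.209 0.069]
knob 0.48 [527. 269.] [ 0.4595 -0.1027  0.069 ]
(((402.1146240234375, 210.35931396484375), (32.808509826660156, 32.5682373046875), 20.15806007385254), np.float64(0.08490041754900518), 955)
```

View pics/w2.png

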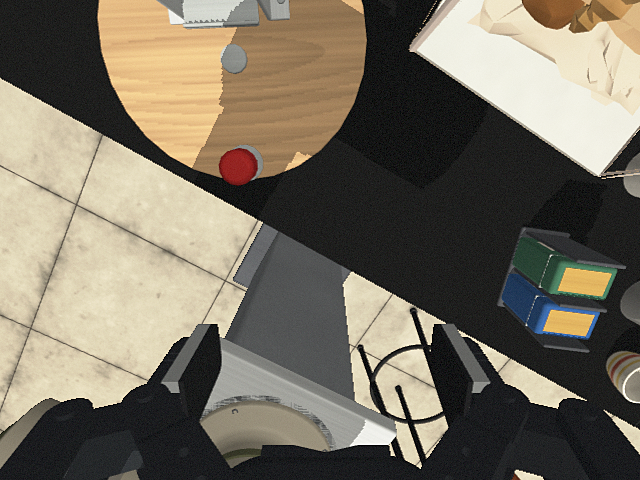

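```bash
cat > disc.py <<'E'
from tins import *
from scipy.optimize import least_squares
def disc(fn):
    f=np.load(fn);d,K,T,im=f['d'],f['K'],f['T'],f['im']
    v,u=np.mgrid[0:480,0:640]; r=np.stack([u,v,np.ones_like(u)],-1)@np.linalg.inv(K).T*d[...,None]
    P=r@T[:3,:3].T+T[:3,3]
    m=(d>0)&(P[...,2]>.034)&(P[...,2]<.042)&(P[...,0]>.33)&(P[...,0]<.65)&(P[...,1]>.1)&(P[...,1]<.45)
    e=m&~cv2.erode(m.astype(np.uint8),np.ones((3,3))).astype(bool); e[:3]=0;e[-3:]=0;e[:,:3]=0;e[:,-3:]=0
    Q=P[e][:,:2]
    c=np.array([.492,.272])
    for t in (.02,.008,.005):
        q=Q[abs(np.hypot(*(Q-c).T)-.128)<t]
        s=least_squares(lambda x:np.hypot(*(q-x).T)-.128,c,loss='soft_l1',f_scale=.002); c=s.x
    s2=least_squares(lambda x:np.hypot(*(q-x[:2]).T)-x[2],[*c,.128],loss='soft_l1',f_scale=.002)
    return c,len(q),np.std(s.fun),s2.x, np.median(P[m][:,2])
E
python3 - <<'E'
from disc import *
r=disc('pics/w2.npz');print(r); k=np.array([.4021,.2104]); 
for c in (r[0],r[3][:2]): print(np.hypot(*(k-c)),np.degrees(np.arctan2(*(k-c)[::-1]))) 
E
```

```text
(array([0.49711438, 0.27074333]), 676, np.float64(0.0014795325715780264), array([0.4952949 , 0.26974784, 0.1263997 ]), np.float64(0.03767053389388464))
0.11255687168642413 -147.58050034493834
0.11048735750844 -147.5104366390229
```

```bash
python3 - <<'E'
from h import *
rel([0.402,0.2105,0.15],32.5);rel([0.402,0.2105,0.068],32.5)
E
```

```text
[0.1407, -0.2805, 0.5377] [0.0002, 0.0001, -0.0532]
[0.1407, -0.2805, 0.811] [0.0002, 0.0001, -0.0532]
```

>>> step_arm(steps=[1,0.14,-0.28,0.4,0,0,-0.053,1,0.14,-0.28,0.54,0,0,-0.053,1,0.14,-0.28,0.54,0,0,-0.053,1,0.14,-0.28,0.54,0,0,-0.053,0.8,0.14,-0.28,0.65,0,0,-0.053,0.8,0.14,-0.28,0.75,0,0,-0.053,0.8,0.14,-0.28,0.81,0,0,-0.053,0.8,0.14,-0.28,0.81,0,0,-0.053,0.8,0.14,-0.28,0.81,0,0,-0.053])

```text
time_s: 3.85
position: [0.402, 0.211, 0.0688]
tool_rot: [[0.843, 0.538, 0.0], [0.538, -0.843, 0.0], [0.0, 0.0, -1.0]]
ft_force: [-0.3, -0.0, 0.4]
grip_width: 0.0683
```

```bash
python3 look.py w3.png knob;python3 - <<'E'
from h import *
rel([0.402,0.2105,0.068],32.5)
E
```

```text
3.85 [0.402  0.211  0.0688] [-0.3 -0.   0.4]
knob 0.63 [321. 346.] [0.402  0.2127 0.069 ]
knob 0.61 [320.  47.] [0.4903 0.2692 0.069 ]
[-0.0022, 0.0023, 0.0048] [0.001, -0.0027, 0.002]
```

View pics/w3.png

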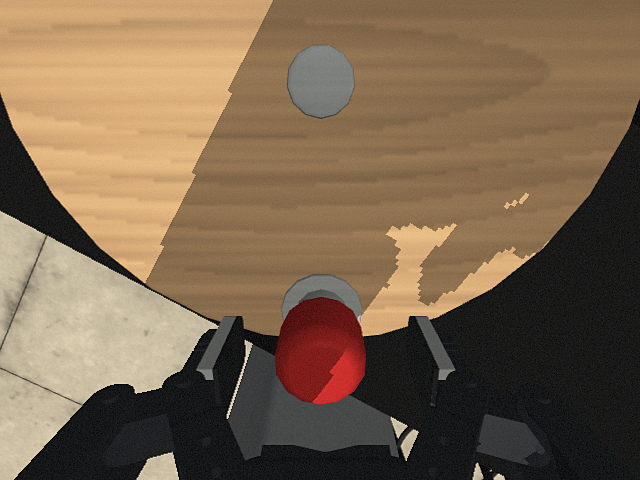

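>>> step_arm(steps=[0.3,0,0,0.004,0,0,0,0.3,0,0,0.004,0,0,0,0.3,0,0,0.004,0,0,0,0.3,0,0,0.004,0,0,0,0.3,0,0,0.004,0,0,0], grip_force=50)

```text
time_s: 4.45
position: [0.4015, 0.2118, 0.0679]
tool_rot: [[0.842, 0.54, 0.001], [0.54, -0.842, 0.0], [0.001, 0.001, -1.0]]
ft_force: [-1.1, -0.4, 6.1]
grip_width: 0.0322
```

>>> step_arm(steps=[0.3,0,0,-0.02,0,0,0,0.3,0,0,-0.04,0,0,0,0.3,0,0,-0.06,0,0,0,0.3,0,0,-0.06,0,0,0,0.3,0,0,-0.06,0,0,0])

```text
time_s: 4.95
position: [0.4013, 0.2118, 0.0851]
tool_rot: [[0.842, 0.539, 0.0], [0.539, -0.842, 0.0], [0.0, -0.0, -1.0]]
ft_force: [2.2, 3.6, -9.5]
grip_width: 0.0324
```

```bash
python3 - <<'E'
from h import *
for c in ['side','scene']:
    im,d,K,T=snap(c,c+'1.png')
o=env.observe(); print(np.round(o['ft_force'],1),np.round(o['position'],4))
im=cv2.imread('pics/side1.png'); cv2.imwrite('pics/c1.png',cv2.resize(im[200:380,220:420],None,fx=3,fy=3))
E
```

```text
[ 1.8  3.  -9.6] [0.4013 0.2118 0.0849]
```

View pics/c1.png

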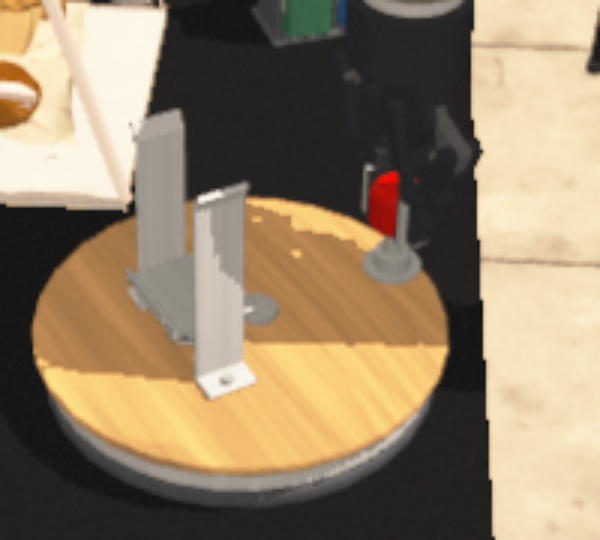

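```bash
cat >> h.py <<'E'
AX=np.array([.495,.2697])
def arc(angs,dz=None,p0=None):
    o=env.observe(); p=np.array(o['position']) if p0 is None else np.array(p0); R0=np.array(o['tool_rot'])
    for i,a in enumerate(angs):
        ca,sa=np.cos(a),np.sin(a); q=p.copy(); q[:2]=AX+np.array([[ca,-sa],[sa,ca]])@(p[:2]-AX)
        s=R0.T@(q-p)/.3; t=-np.degrees(a)/45
        print(round(a,3),np.round(s,3).tolist(),round(t,3))
E
python3 - <<'E'
from h import *
o=env.observe(); d=np.array(o['position'])[:2]-AX; print(np.hypot(*d),np.degrees(np.arctan2(*d[::-1])))
arc(np.linspace(.75/8,.75,8))
E
```

```text
0.11013321931286289 -148.2975990984909
0.094 [0.001, 0.034, -0.0] -0.119
0.188 [0.005, 0.069, -0.0] -0.239
0.281 [0.013, 0.102, -0.0] -0.358
0.375 [0.023, 0.135, -0.0] -0.477
0.469 [0.037, 0.166, -0.0] -0.597
0.562 [0.053, 0.197, -0.0] -0.716
0.656 [0.073, 0.225, -0.0] -0.836
0.75 [0.094, 0.252, -0.0] -0.955
```

>>> step_arm(steps=[0.3,0.001,0.034,0,0,0,-0.119,0.3,0.005,0.069,0,0,0,-0.239,0.3,0.013,0.102,0,0,0,-0.358,0.3,0.023,0.135,0,0,0,-0.477,0.3,0.037,0.166,0,0,0,-0.597,0.3,0.053,0.197,0,0,0,-0.716,0.3,0.073,0.225,0,0,0,-0.836,0.3,0.094,0.252,0,0,0,-0.955,0.3,0.094,0.252,0,0,0,-0.955,0.3,0.094,0.252,0,0,0,-0.955])

```text
time_s: 6.05
position: [0.4665, 0.1646, 0.0849]
tool_rot: [[0.249, 0.968, 0.001], [0.968, -0.249, 0.003], [0.003, 0.0, -1.0]]
ft_force: [5.3, 12.1, -9.2]
grip_width: 0.0321
```

```bash
python3 look.py w4.png axis knob;python3 - <<'E'
from h import *
o=env.observe(); d=np.array(o['position'])[:2]-AX; print(np.hypot(*d),np.degrees(np.arctan2(*d[::-1])))
E
```

```text
6.05 [0.4665 0.1646 0.0849] [ 5.3 12.1 -9.2]
axis 0.86 [326.  53.] [0.4943 0.272  0.038 ]
knob 0.74 [325. 346.] [0.4638 0.1547 0.069 ]
0.10887941386698849 -105.18717439825636
```

View pics/w4.png

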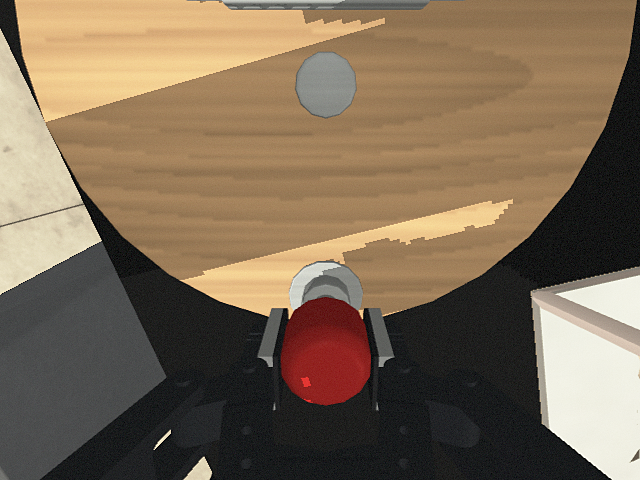

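>>> step_arm(steps=[0.3,0.004,0,0.01,0,0,0,0.3,0.004,0,0.017,0,0,0,0.3,0.004,0,0.017,0,0,0,0.46,0.004,0,0.017,0,0,0,0.46,0.004,0,0.017,0,0,0,0.46,0.004,0,0.017,0,0,0])

```text
time_s: 6.8
position: [0.4661, 0.1643, 0.0803]
tool_rot: [[0.248, 0.969, 0.0], [0.969, -0.248, -0.0], [-0.0, 0.0, -1.0]]
ft_force: [0.3, 0.1, -0.0]
grip_width: 0.039
```

```bash
python3 look.py w5.png knob;python3 - <<'E'
from h import *
from tins import *
print(tin('pics/w5.npz','red',.06,.13,(.3,.6,.05,.4)))
E
```

```text
6.8 [0.4661 0.1643 0.0803] [ 0.3  0.1 -0. ]
knob 0.59 [327. 344.] [0.4651 0.1582 0.069 ]
(((464.40692138671875, 166.50341796875), (32.1176872253418, 38.253936767578125), 87.94344329833984), np.float64(0.09612039637502322), 6929)
```

View pics/w5.png

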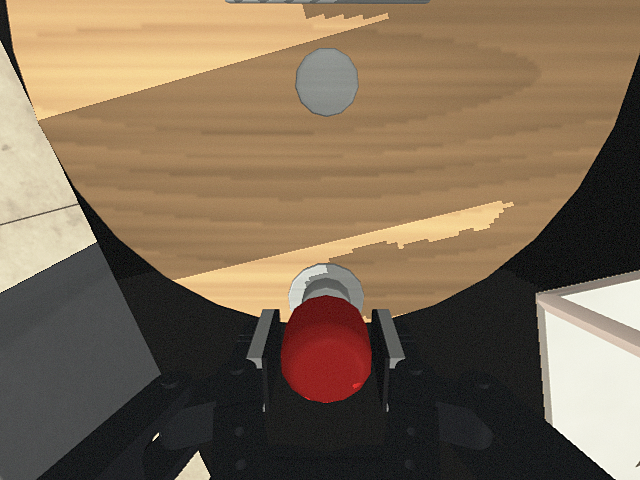

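```bash
python3 - <<'E'
from h import *
import h
h.AX=np.array([.495,.2708])
arc([.03,.06,.09,.11,.12])
E
```

```text
0.03 [0.0, 0.011, 0.0] -0.038
0.06 [0.0, 0.022, 0.0] -0.076
0.09 [0.001, 0.033, 0.0] -0.115
0.11 [0.002, 0.04, 0.0] -0.14
0.12 [0.002, 0.044, 0.0] -0.153
```

>>> step_arm(steps=[0.46,0,0.011,0.01,0,0,-0.038,0.46,0,0.016,0.017,0,0,-0.056,0.46,0,0.022,0.017,0,0,-0.076,0.46,0.001,0.028,0.017,0,0,-0.095,0.46,0.001,0.033,0.017,0,0,-0.115,0.46,0.002,0.038,0.017,0,0,-0.133,0.46,0.002,0.042,0.017,0,0,-0.147,0.46,0.002,0.044,0.017,0,0,-0.153])

```text
time_s: 7.7
position: [0.4781, 0.1618, 0.0747]
tool_rot: [[0.13, 0.992, -0.002], [0.992, -0.13, -0.0], [-0.0, -0.002, -1.0]]
ft_force: [-4.2, 1.4, 0.9]
grip_width: 0.0392
```

```bash
cat > st.py <<'E'
from h import *
import h
h.AX=np.array([.495,.2708])
o=env.observe(); p=np.array(o['position']);d=p[:2]-h.AX; R=np.array(o['tool_rot'])
print(o['time_s'],p.round(4),'r',np.hypot(*d).round(4),'rel ang',(np.arctan2(*d[::-1])+np.radians(147.6)).round(4),'Ftool',(R.T@o['ft_force']).round(1))
arc([.01,.02,.03,.04])
E
python3 st.py
```

```text
7.7 [0.4781 0.1618 0.0747] r 0.1103 rel ang 0.8514 Ftool [ 0.8 -4.3 -0.9]
0.01 [-0.0, 0.004, -0.0] -0.013
0.02 [-0.0, 0.007, -0.0] -0.025
0.03 [-0.0, 0.011, -0.0] -0.038
0.04 [-0.0, 0.015, -0.0] -0.051
```

>>> step_arm(steps=[0.46,0,0.004,0,0,0,-0.013,0.46,0,0.007,0,0,0,-0.025,0.46,0,0.011,0,0,0,-0.038,0.46,0,0.015,0,0,0,-0.051])

```text
time_s: 8.1
position: [0.4828, 0.1612, 0.0747]
tool_rot: [[0.09, 0.996, -0.002], [0.996, -0.09, -0.0], [-0.0, -0.002, -1.0]]
ft_force: [-5.0, 0.4, 1.7]
grip_width: 0.0391
```

```bash
python3 st.py
```

```text
8.1 [0.4828 0.1612 0.0747] r 0.1103 rel ang 0.8943 Ftool [-0.1 -5.  -1.7]
0.01 [-0.0, 0.004, -0.0] -0.013
0.02 [-0.0, 0.007, -0.0] -0.025
0.03 [-0.0, 0.011, -0.0] -0.038
0.04 [-0.0, 0.015, -0.0] -0.051
```

>>> step_arm(steps=[0.46,0,0.004,0,0,0,-0.013,0.46,0,0.007,0,0,0,-0.025,0.46,0,0.011,0,0,0,-0.038,0.46,0,0.015,0,0,0,-0.051])

```text
time_s: 8.5
position: [0.4887, 0.1608, 0.075]
tool_rot: [[0.05, 0.999, 0.001], [0.999, -0.05, 0.0], [0.0, 0.001, -1.0]]
ft_force: [-0.1, 0.5, 0.6]
grip_width: 0.0393
```

```bash
python3 st.py
```

```text
8.5 [0.4887 0.1608 0.075 ] r 0.1102 rel ang 0.9477 Ftool [ 0.5 -0.2 -0.6]
0.01 [-0.0, 0.004, 0.0] -0.013
0.02 [0.0, 0.007, 0.0] -0.025
0.03 [0.0, 0.011, 0.0] -0.038
0.04 [0.0, 0.015, 0.0] -0.051
```

```bash
python3 look.py w6.png knob
```

```text
8.5 [0.4887 0.1608 0.075 ] [-0.1  0.5  0.6]
knob 0.57 [322. 350.] [0.4871 0.1555 0.069 ]
```

View pics/w6.png

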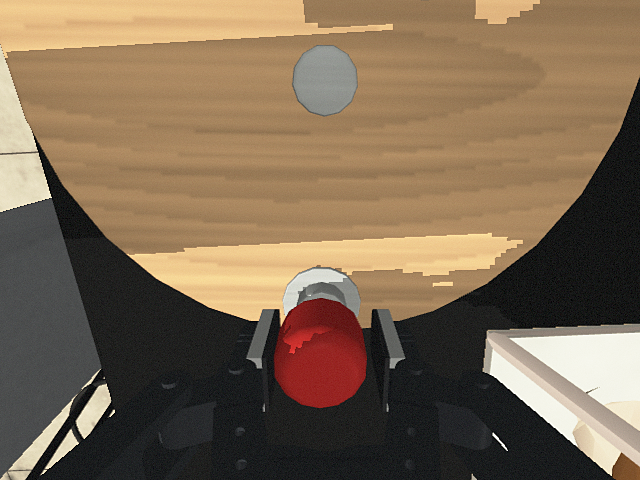

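```bash
cat > kz.py <<'E'
from tins import *
import sys
f=np.load(sys.argv[1]);d,K,T,im=f['d'],f['K'],f['T'],f['im']
v,u=np.mgrid[0:480,0:640]; P=(np.stack([u,v,np.ones_like(u)],-1)@np.linalg.inv(K).T*d[...,None])@T[:3,:3].T+T[:3,3]
h=cv2.cvtColor(im,cv2.COLOR_BGR2HSV); m=((h[...,0]<8)|(h[...,0]>172))&(h[...,1]>120)&(d>0)&(P[...,2]>.04)&(P[...,2]<.13)
print('top z',np.percentile(P[m][:,2],[5,50,90,97]).round(4))
Q=P[m];q=Q[Q[:,2]>np.percentile(Q[:,2],97)-.003]; print(cv2.minAreaRect((q[:,:2]*1000).astype(np.float32)))
E
for i in 3 4 5 6; do python3 kz.py pics/w$i.npz;done
```

```text
top z [0.0639 0.0848 0.0864 0.0868]
((402.5850830078125, 212.86195373535156), (30.313871383666992, 112.59954071044922), 36.8287239074707)
top z [0.0805 0.1014 0.1031 0.1035]
((477.39031982421875, 170.16567993164062), (52.465003967285156, 29.638763427734375), 21.620502471923828)
top z [0.075  0.0959 0.0975 0.0979]
((466.61236572265625, 166.03330993652344), (30.023147583007812, 30.065990447998047), 6.642152309417725)
top z [0.0725 0.0935 0.0952 0.0955]
((469.4011535644531, 172.0842742919922), (29.999242782592773, 69.87651824951172), 61.927433013916016)
```

```bash
python3 look.py w7.png; python3 kz.py pics/w7.npz; python3 st.py
```

```text
8.6 [0.4891 0.1608 0.0752] [-0.3  0.3  0.5]
top z [0.0637 0.0844 0.086  0.0864]
((491.17388916015625, 162.48358154296875), (30.213415145874023, 29.637571334838867), 50.03903579711914)
8.65 [0.4888 0.1608 0.0752] r 0.1102 rel ang 0.9491 Ftool [-0.4 -0.3  0.8]
0.01 [-0.0, 0.004, 0.0] -0.013
0.02 [0.0, 0.007, 0.0] -0.025
0.03 [0.0, 0.011, 0.0] -0.038
0.04 [0.0, 0.015, 0.0] -0.051
```

>>> step_arm(steps=[0.65,0,0,0,0,0,0,0.8,0,0,0,0,0,0,0.8,0,0,-0.1,0,0,0,1,0,0,-0.3,0,0,0,1,0,0,-0.45,0,0,0,1,0.15,0,-0.65,0,0,0,1,0.23,0,-0.85,0,0,0,1,0.23,0,-0.85,0,0,0,1,0.23,0,-0.85,0,0,0])

```text
time_s: 9.55
position: [0.4923, 0.2317, 0.3352]
tool_rot: [[0.048, 0.999, 0.01], [0.999, -0.048, 0.003], [0.003, 0.01, -1.0]]
ft_force: [-0.3, 0.0, -0.0]
grip_width: 0.0851
```

```bash
python3 look.py w8.png axis knob pocket; python3 kz.py pics/w8.npz; python3 - <<'E'
from disc import *
print(disc('pics/w8.npz'))
E
```

```text
9.55 [0.4923 0.2317 0.3352] [-0.3  0.  -0. ]
axis 0.6 [326. 162.] [0.496  0.2715 0.038 ]
knob 0.65 [325. 266.] [0.489  0.1607 0.069 ]
pocket 0.59 [324. 127.] [0.4956 0.3089 0.074 ]
pocket 0.23 [310. 433.] [ 0.4587 -0.0741  0.074 ]
top z [0.049  0.0823 0.1163 0.1258]
((774.1652221679688, 219.39698791503906), (10.57470989227295, 43.95927047729492), 7.125946044921875)
(array([0.49693718, 0.2630422 ]), 1804, np.float64(0.002783120944230833), array([0.49431095, 0.26613779, 0.12464636]), np.float64(0.03480348795244992))
```

View pics/w8.png

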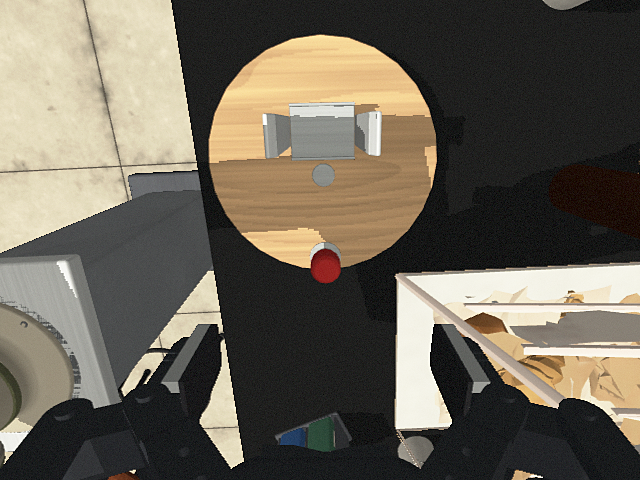

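```bash
cat > pk.py <<'E'
from disc import *
import sys
fn=sys.argv[1]; f=np.load(fn);d,K,T,im=f['d'],f['K'],f['T'],f['im']
v,u=np.mgrid[0:480,0:640]; P=(np.stack([u,v,np.ones_like(u)],-1)@np.linalg.inv(K).T*d[...,None])@T[:3,:3].T+T[:3,3]
box=(d>0)&(np.hypot(P[...,0]-.495,P[...,1]-.27)<.135)
print(disc(fn))
h=cv2.cvtColor(im,cv2.COLOR_BGR2HSV)
red=((h[...,0]<8)|(h[...,0]>172))&(h[...,1]>150)
for nm,a,b,mm in [('knobtop',.080,.092,red),('floor',.068,.077,h[...,1]<60),('walltop',.170,.182,h[...,1]<60)]:
    m=box&(P[...,2]>a)&(P[...,2]<b)&mm
    n,l,s,c=cv2.connectedComponentsWithStats(m.astype(np.uint8))
    for k in range(1,n):
        if s[k,4]>25:
            Q=P[l==k]; print(nm,s[k,4],np.median(Q[:,2]).round(4),[np.round(x,1) for x in cv2.minAreaRect((Q[:,:2]*1000).astype(np.float32))])
E
python3 look.py w9.png axis knob pocket; python3 pk.py pics/w9.npz
```

```text
9.75 [0.4911 0.2292 0.3284] [ 0.2 -0.2  0.1]
axis 0.82 [328. 160.] [0.4956 0.2714 0.038 ]
knob 0.97 [330. 262.] [0.492  0.1637 0.069 ]
pocket 0.7 [327. 129.] [0.4957 0.3052 0.074 ]
(array([0.49430466, 0.27067537]), 961, np.float64(0.0009273275725743655), array([0.49438659, 0.27144364, 0.12595724]), np.float64(0.03768703223262787))
knobtop 669 0.0852 [array([491.6, 161.6]), array([32.1, 31.7]), np.float64(46.4)]
floor 3417 0.0737 [array([495.4, 306.4]), array([49.1, 63.9]), np.float64(88.6)]
floor 33 0.0711 [array([530.2, 304.8]), array([30. ,  0.4]), np.float64(89.0)]
walltop 398 0.1738 [array([535.5, 305.3]), array([31. ,  6.4]), np.float64(88.6)]
walltop 394 0.1737 [array([455. , 307.3]), array([31.2,  6.7]), np.float64(89.1)]
```

```bash
python3 - <<'E'
from h import *
rel([0.45,0.02,0.30],131)
E
```

```text
[-0.7037, -0.102, 0.0973] [-0.0024, -0.0002, -0.9766]
```

>>> step_arm(steps=[1,-0.7,-0.1,0.1,0,0,-0.97,1,-0.7,-0.1,0.1,0,0,-0.97,1,-0.7,-0.1,0.1,0,0,-0.97,1,-0.7,-0.1,0.1,0,0,-0.97,1,-0.7,-0.1,0.1,0,0,-0.97,1,-0.7,-0.1,0.1,0,0,-0.97])

```text
time_s: 10.55
position: [0.45, 0.0184, 0.2991]
tool_rot: [[-0.653, 0.757, -0.002], [0.757, 0.653, -0.0], [0.001, -0.002, -1.0]]
ft_force: [1.1, 0.8, -0.3]
grip_width: 0.0854
```

```bash
python3 - <<'E'
from h import *
print(env.observe()['q'])
rel([0.475,-0.14,0.28],174)
E
```

```text
[-1.27547309e+01  9.64039795e+00  8.31663140e+01 -4.27652559e-02
  8.72940975e+01 -5.35346557e+01]
[-0.4543, -0.2818, 0.0636] [-0.0015, -0.002, -0.9604]
```

>>> step_arm(steps=[1,-0.45,-0.28,0.06,0,0,-0.96,1,-0.45,-0.28,0.06,0,0,-0.96,1,-0.45,-0.28,0.06,0,0,-0.96,1,-0.45,-0.28,0.06,0,0,-0.96,1,-0.45,-0.28,0.06,0,0,-0.96,1,-0.45,-0.28,0.06,0,0,-0.96])

```text
time_s: 11.15
position: [0.4751, -0.1367, 0.2812]
tool_rot: [[-0.995, 0.103, -0.001], [0.103, 0.995, 0.001], [0.001, 0.001, -1.0]]
ft_force: [0.3, 1.2, 0.4]
grip_width: 0.0855
```

```bash
python3 - <<'E'
from h import *
rel([0.4793,-0.1452,0.15],202.3)
rel([0.4793,-0.1452,0.064],202.3)
E
```

```text
[-0.0173, -0.0269, 0.4372] [0.0012, -0.0015, -0.6266]
[-0.0177, -0.0271, 0.7239] [0.0012, -0.0015, -0.6266]
```

Turn and descend to z≈0.15, then check centring with the wrist camera.

>>> step_arm(steps=[1,-0.0175,-0.027,0.1,0,0,-0.627,1,-0.0175,-0.027,0.2,0,0,-0.627,1,-0.0175,-0.027,0.3,0,0,-0.627,1,-0.0175,-0.027,0.4,0,0,-0.627,1,-0.0175,-0.027,0.437,0,0,-0.627,1,-0.0175,-0.027,0.437,0,0,-0.627,1,-0.0175,-0.027,0.437,0,0,-0.627])

```text
time_s: 11.85
position: [0.4802, -0.1445, 0.1518]
tool_rot: [[-0.927, -0.376, 0.001], [-0.376, 0.927, -0.001], [-0.001, -0.001, -1.0]]
ft_force: [-0.3, 0.2, 0.1]
grip_width: 0.0854
```

```bash
python3 look.py w10.png; python3 - <<'E'
from h import *
from tins import tin
rel([0.4793,-0.1452,0.064],202.3)
b=(.38,.56,-.24,-.06)
for c in ('green','blue'): print(tin('pics/w10.npz',c,.08,.105,b))
E
```

```text
11.85 [ 0.4802 -0.1445  0.1518] [-0.3  0.2  0.1]
[0.0044, 0.0, 0.2938] [-0.0024, 0.0019, -0.0042]
(((476.4874572753906, -145.5714111328125), (43.97490310668945, 62.154029846191406), 22.957927703857422), np.float64(0.09116323563947354), 6503)
(((435.7748107910156, -163.06607055664062), (38.29515075683594, 62.34212112426758), 22.175207138061523), np.float64(0.090381124160198), 3964)
```

View pics/w10.png

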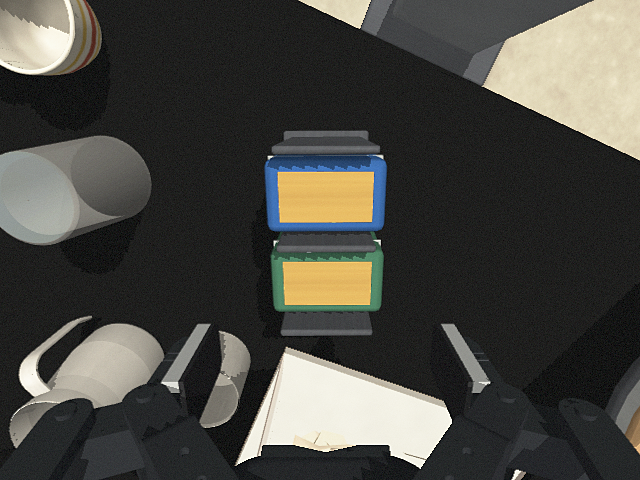

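```bash
python3 - <<'E'
from h import *
for fn in ('w10','w1'):
    f=np.load(f'pics/{fn}.npz');d,K,T=f['d'],f['K'],f['T']
    v,u=np.mgrid[0:480,0:640]; P=(np.stack([u,v,np.ones_like(u)],-1)@np.linalg.inv(K).T*d[...,None])@T[:3,:3].T+T[:3,3]
    P=P[(d>0)&(P[...,2]>.012)&(P[...,2]<.14)]
    L=(P-[.4793,-.1452,0])@Rdown(202.3)
    for sy in (-1,1):
        for hx in (15,30,45):
            m=(abs(L[:,0])<hx/1e3)&(sy*L[:,1]>.036)&(sy*L[:,1]<.1)
            print(fn,sy,hx,m.sum(), (sy*L[m,1]).min().round(3) if m.any() else None, P[m,2].max().round(3) if m.any() else None)
E
```

```text
w10 -1 15 0 None None
w10 -1 30 0 None None
w10 -1 45 0 None None
w10 1 15 0 None None
w10 1 30 0 None None
w10 1 45 0 None None
w1 -1 15 0 None None
w1 -1 30 0 None None
w1 -1 45 0 None None
w1 1 15 0 None None
w1 1 30 0 None None
w1 1 45 0 None None
```

>>> step_arm(steps=[1,0.004,0,0.1,0,0,0,1,0.004,0,0.2,0,0,0,1,0.004,0,0.27,0,0,0,1,0.004,0,0.293,0,0,0,1,0.004,0,0.293,0,0,0,0.6,0.004,0,0.293,0,0,0,0.6,0.004,0,0.293,0,0,0,0.6,0.004,0,0.293,0,0,0,0.6,0.004,0,0.293,0,0,0,0.6,0.004,0,0.293,0,0,0], grip_force=40)

```text
time_s: 12.9
position: [0.4793, -0.145, 0.0644]
tool_rot: [[-0.926, -0.377, 0.003], [-0.377, 0.926, -0.001], [-0.002, -0.002, -1.0]]
ft_force: [-0.5, 0.6, 5.6]
grip_width: 0.0617
```

>>> step_arm(steps=[0.6,0,0,-0.02,0,0,0,0.6,0,0,-0.06,0,0,0,0.6,0,0,-0.12,0,0,0,0.6,0,0,-0.2,0,0,0,0.6,0,0,-0.3,0,0,0,0.6,0,0,-0.4,0,0,0,0.6,0,0,-0.45,0,0,0,0.6,0,0,-0.45,0,0,0])

```text
time_s: 13.7
position: [0.4791, -0.1449, 0.2001]
tool_rot: [[-0.926, -0.377, 0.004], [-0.377, 0.926, -0.002], [-0.003, -0.003, -1.0]]
ft_force: [0.1, -0.2, -4.4]
grip_width: 0.0616
```

```bash
python3 look.py w11.png; python3 - <<'E'
from h import *
rel([0.44,0.075,0.2],202.3)
E
```

```text
13.7 [ 0.4791 -0.1449  0.2001] [ 0.1 -0.2 -4.4]
[-0.1572, 0.7262, -0.0058] [-0.0012, 0.0009, -0.003]
```

View pics/w11.png

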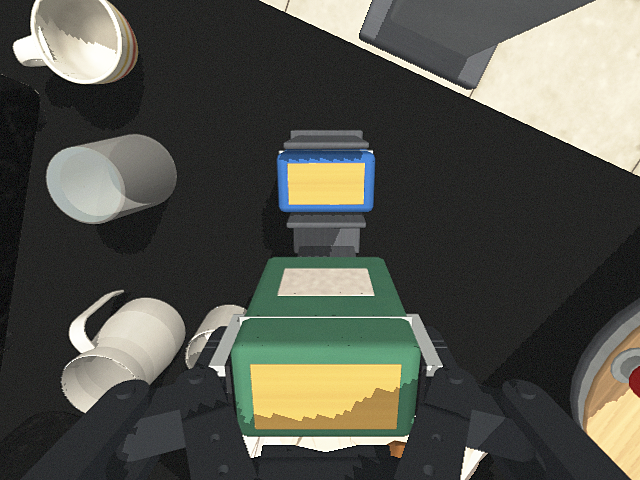

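>>> step_arm(steps=[0.6,-0.05,0.15,0,0,0,0,0.6,-0.08,0.3,0,0,0,0,0.6,-0.11,0.45,0,0,0,0,0.6,-0.14,0.6,0,0,0,0,0.6,-0.157,0.726,0,0,0,0,0.6,-0.157,0.726,0.15,0,0,0,0.6,-0.157,0.726,0.3,0,0,0,0.6,-0.157,0.726,0.4,0,0,0,0.6,-0.157,0.726,0.4,0,0,0])

```text
time_s: 14.65
position: [0.4373, 0.0751, 0.0743]
tool_rot: [[-0.926, -0.377, -0.01], [-0.377, 0.926, 0.001], [0.009, 0.005, -1.0]]
ft_force: [0.6, -0.6, -3.9]
grip_width: 0.0617
```

```bash
python3 - <<'E'
from h import *
rel([0.44,0.075,0.0585],202.3)
print(env.observe()['ft_force'])
E
```

```text
[-0.0086, -0.004, 0.0525] [0.0059, -0.0111, -0.003]
[ 0.64162609 -0.57289647 -3.8938209 ]
```

>>> step_arm(steps=[0.6,0,0,0.0,0,0,0,0.6,0,0,0.02,0,0,0,0.6,0,0,0.04,0,0,0,0.6,0,0,0.05,0,0,0,0.6,0,0,0.05,0,0,0])

```text
time_s: 15.15
position: [0.4401, 0.0748, 0.0629]
tool_rot: [[-0.926, -0.377, -0.0], [-0.377, 0.926, 0.0], [0.0, 0.0, -1.0]]
ft_force: [0.2, -0.3, -4.3]
grip_width: 0.0615
```

>>> step_arm(steps=[0.6,0,0,0.008,0,0,0,0.6,0,0,0.014,0,0,0,0.6,0,0,0.017,0,0,0,0.6,0,0,0.017,0,0,0])

```text
time_s: 15.55
position: [0.4402, 0.0748, 0.0584]
tool_rot: [[-0.926, -0.377, 0.001], [-0.377, 0.926, -0.0], [-0.0, -0.0, -1.0]]
ft_force: [-1.4, -0.5, 4.3]
grip_width: 0.0616
```

Contact with the worktop (force reversed to +4 N). Releasing, rising, then a look.

>>> step_arm(steps=[0.8,0,0,0,0,0,0,1,0,0,0,0,0,0,1,0,0,0,0,0,0,1,0,0,-0.1,0,0,0,1,0,0,-0.25,0,0,0.2,1,0,0,-0.4,0,0,0.4,1,0,0,-0.4,0,0,0.6,1,0,0,-0.4,0,0,0.8,1,0,0,-0.4,0,0,1,1,0,0,-0.4,0,0,1])

```text
time_s: 16.55
position: [0.4401, 0.0748, 0.1779]
tool_rot: [[-0.92, 0.392, 0.0], [0.392, 0.92, -0.0], [-0.0, 0.0, -1.0]]
ft_force: [0.5, -0.2, -1.0]
grip_width: 0.0859
```

>>> step_arm(steps=[1,0,0,0,0,0,0.2,1,0,0,0,0,0,0.4,1,0,0,0,0,0,0.6,1,0,0,0,0,0,0.8,1,0,0,0,0,0,1,1,0,0,0,0,0,1,1,0,0,0,0,0,1])

```text
time_s: 17.25
position: [0.4401, 0.0748, 0.1778]
tool_rot: [[-0.377, 0.926, -0.0], [0.926, 0.377, 0.0], [0.0, -0.0, -1.0]]
ft_force: [0.5, 0.8, 0.0]
grip_width: 0.0851
```

```bash
python3 look.py w12.png; python3 - <<'E'
from h import *
from tins import tin
print(tin('pics/w12.npz','green',.07,.1,(.36,.53,-.02,.15)))
o=env.observe();print(np.round(o['tool_rot'],3).tolist())
E
```

```text
17.25 [0.4401 0.0748 0.1778] [0.5 0.8 0. ]
(((440.6976318359375, 75.23400115966797), (38.081764221191406, 61.68540573120117), 22.388294219970703), np.float64(0.08481003426088483), 5500)
[[-0.378, 0.926, -0.0], [0.926, 0.378, -0.0], [0.0, -0.0, -1.0]]
```

View pics/w12.png

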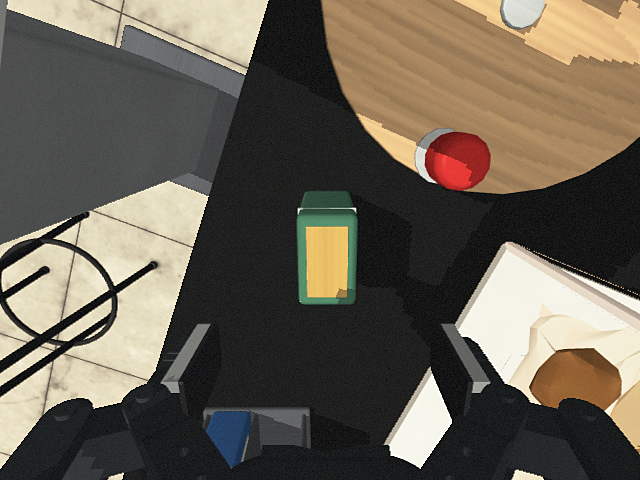

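>>> step_arm(steps=[1,0,0,0.12,0,0,0,1,0,0,0.24,0,0,0,1,0,0,0.33,0,0,0,1,0,0,0.363,0,0,0,1,0,0,0.363,0,0,0,0.35,0,0,0.363,0,0,0,0.35,0,0,0.363,0,0,0,0.35,0,0,0.363,0,0,0,0.35,0,0,0.363,0,0,0,0.35,0,0,0.363,0,0,0], grip_force=40)

```text
time_s: 18.3
position: [0.4406, 0.0748, 0.0699]
tool_rot: [[-0.377, 0.926, 0.002], [0.926, 0.377, -0.0], [-0.001, 0.002, -1.0]]
ft_force: [-0.6, 0.6, 5.3]
grip_width: 0.0376
```

>>> step_arm(steps=[0.35,0,0,-0.03,0,0,0,0.35,0,0,-0.1,0,0,0,0.35,0,0,-0.2,0,0,0,0.35,0,0,-0.32,0,0,-0.2,0.35,0,0,-0.44,0,0,-0.4,0.35,0,0,-0.56,0,0,-0.6,0.35,0,0,-0.68,0,0,-0.8,0.35,0,0,-0.75,0,0,-0.9,0.35,0,0,-0.75,0,0,-0.9,0.35,0,0,-0.75,0,0,-0.9])

```text
time_s: 19.3
position: [0.4394, 0.0749, 0.2931]
tool_rot: [[-0.887, 0.462, -0.001], [0.462, 0.887, 0.0], [0.001, -0.001, -1.0]]
ft_force: [0.0, 0.1, -4.7]
grip_width: 0.0372
```

```bash
python3 look.py w13.png; python3 - <<'E'
from h import *
rel([0.4953,0.3062,0.295],178.6)
E
```

```text
19.3 [0.4394 0.0749 0.2931] [ 0.   0.1 -4.7]
[0.1903, 0.7702, -0.0086] [-0.0006, -0.0037, -0.5798]
```

View pics/w13.png

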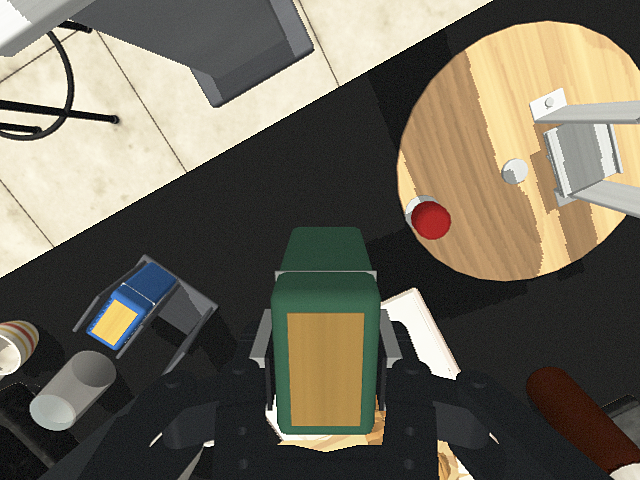

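>>> step_arm(steps=[0.35,0.04,0.14,0,0,0,-0.1,0.35,0.08,0.28,0,0,0,-0.2,0.35,0.11,0.42,0,0,0,-0.3,0.35,0.14,0.56,0,0,0,-0.4,0.35,0.17,0.68,0,0,0,-0.5,0.35,0.19,0.77,0,0,0,-0.58,0.35,0.19,0.77,0,0,0,-0.58,0.35,0.19,0.77,0,0,0,-0.58,0.35,0.19,0.77,0,0,0,-0.58])

```text
time_s: 20.25
position: [0.4953, 0.3054, 0.293]
tool_rot: [[-1.0, 0.024, -0.002], [0.024, 1.0, -0.001], [0.002, -0.001, -1.0]]
ft_force: [-0.4, -0.2, -4.3]
grip_width: 0.0372
```

```bash
python3 look.py w14.png; python3 - <<'E'
from h import *
from tins import tin
rel([0.4953,0.3062,0.295],178.6)
print(tin('pics/w14.npz','green',.28,.33,(.4,.6,.2,.4)))
snap('side','side2.png');snap('scene','scene2.png')
E
python3 pk.py pics/w14.npz
```

```text
20.25 [0.4953 0.3054 0.293 ] [-0.4 -0.2 -4.3]
[0.0004, 0.0029, -0.0054] [-0.0008, -0.0016, 0.001]
(((494.5653991699219, 304.86004638671875), (38.838775634765625, 62.91187286376953), 88.49335479736328), np.float64(0.3082280010939876), 16587)
(array([0.49541547, 0.27169596]), 822, np.float64(0.0011806962615141382), array([0.49396871, 0.27174851, 0.12603177]), np.float64(0.03815204390392157))
knobtop 956 0.0856 [array([491. , 162.3]), array([32.2, 32. ]), np.float64(88.1)]
floor 49 0.0709 [array([456.4, 307.6]), array([30.2,  0.4]), np.float64(88.4)]
floor 1644 0.0742 [array([485.1, 306.1]), array([49.9, 43.4]), np.float64(88.1)]
walltop 390 0.1745 [array([454.7, 307.9]), array([31.7,  6.3]), np.float64(88.7)]
```

View pics/w14.png

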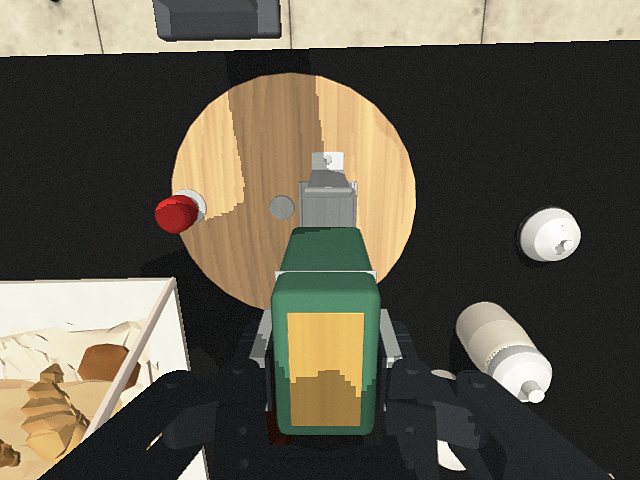

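View pics/side2.png

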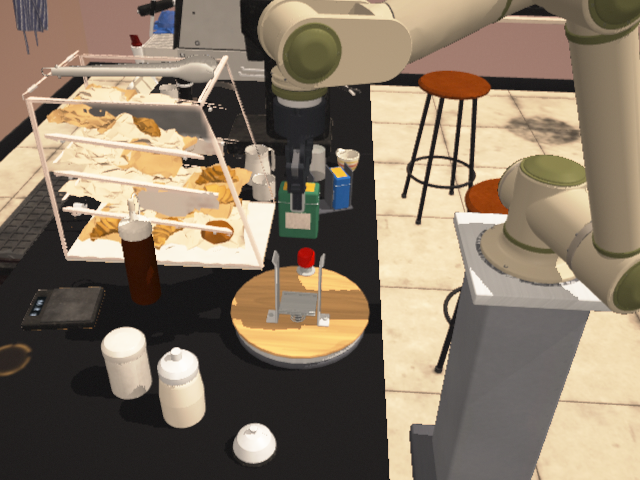

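>>> step_arm(steps=[0.35,-0.001,0.004,0.06,0,0,0,0.35,-0.001,0.004,0.12,0,0,0,0.35,-0.001,0.004,0.16,0,0,0,0.35,-0.001,0.004,0.2,0,0,0,0.35,-0.001,0.004,0.24,0,0,0,0.35,-0.001,0.004,0.28,0,0,0,0.35,-0.001,0.004,0.28,0,0,0,0.35,-0.001,0.004,0.28,0,0,0])

```text
time_s: 21.2
position: [0.496, 0.3074, 0.21]
tool_rot: [[-1.0, 0.022, 0.0], [0.022, 1.0, 0.0], [-0.0, 0.0, -1.0]]
ft_force: [0.2, -0.2, -3.8]
grip_width: 0.0374
```

```bash
python3 look.py w15.png;  python3 - <<'E'
from h import *
from tins import tin
print(tin('pics/w15.npz','green',.2,.25,(.4,.6,.2,.4)))
snap('side','side3.png')
im=cv2.imread('pics/side3.png'); cv2.imwrite('pics/c3.png',cv2.resize(im[130:360,210:400],None,fx=2.6,fy=2.6))
E
python3 pk.py pics/w15.npz
```

```text
21.2 [0.496  0.3074 0.21  ] [ 0.2 -0.2 -3.8]
(((495.0522155761719, 306.08721923828125), (41.230411529541016, 62.109130859375), 88.67855834960938), np.float64(0.22528783697802518), 16575)
(array([0.49575751, 0.27184905]), 1081, np.float64(0.0013804013329475897), array([0.49409452, 0.2719383 , 0.12603515]), np.float64(0.03811666433924321))
knobtop 1600 0.0856 [array([490.7, 163.4]), array([32.5, 31.7]), np.float64(25.4)]
floor 88 0.0735 [array([456.4, 307.7]), array([30.8,  0.5]), np.float64(88.7)]
floor 114 0.0738 [array([468.6, 286.5]), array([13.3,  8.4]), np.float64(10.2)]
floor 107 0.074 [array([469.9, 328.8]), array([ 7.2, 12.8]), np.float64(80.2)]
walltop 775 0.1745 [array([454.6, 307.8]), array([31.6,  6.5]), np.float64(88.9)]
```

View pics/c3.png

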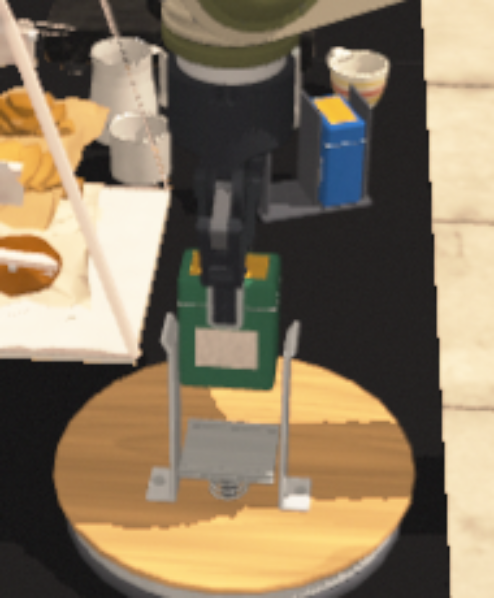

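View pics/w15.png

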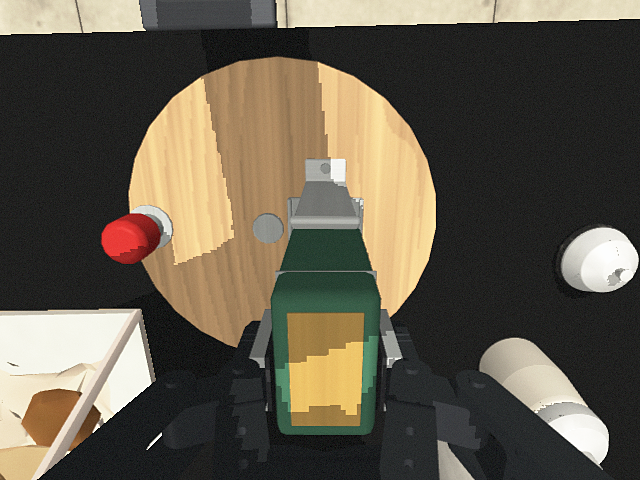

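>>> step_arm(steps=[0.35,0.002,-0.002,0.03,0,0,0,0.35,0.002,-0.002,0.07,0,0,0,0.35,0.002,-0.002,0.11,0,0,0,0.35,0.002,-0.002,0.15,0,0,0,0.35,0.002,-0.002,0.18,0,0,0,0.35,0.002,-0.002,0.2,0,0,0,0.35,0.002,-0.002,0.2,0,0,0])

```text
time_s: 22.0
position: [0.495, 0.3067, 0.149]
tool_rot: [[-1.0, 0.022, -0.002], [0.022, 1.0, -0.001], [0.002, -0.001, -1.0]]
ft_force: [-0.0, -1.4, -4.3]
grip_width: 0.0374
```

>>> step_arm(steps=[0.35,0,0,0.01,0,0,0,0.35,0,0,0.02,0,0,0,0.35,0,0,0.03,0,0,0,0.35,0,0,0.037,0,0,0,0.35,0,0,0.044,0,0,0,0.35,0,0,0.051,0,0,0,0.35,0,0,0.055,0,0,0,0.35,0,0,0.055,0,0,0])

```text
time_s: 22.8
position: [0.4955, 0.3069, 0.1335]
tool_rot: [[-1.0, 0.022, 0.001], [0.022, 1.0, 0.0], [-0.001, 0.0, -1.0]]
ft_force: [1.0, 1.0, -1.6]
grip_width: 0.0376
```

```bash
python3 look.py w16.png;  python3 - <<'E'
from h import *
snap('side','side4.png')
im=cv2.imread('pics/side4.png'); cv2.imwrite('pics/c4.png',cv2.resize(im[130:360,210:400],None,fx=2.6,fy=2.6))
E
python3 pk.py pics/w16.npz
```

```text
22.8 [0.4955 0.3069 0.1335] [ 1.   1.  -1.6]
(array([0.49574133, 0.27185823]), 1329, np.float64(0.0015568569284244165), array([0.49374184, 0.27196371, 0.12601451]), np.float64(0.03781935558223279))
knobtop 2916 0.0854 [array([489.9, 163. ]), array([32.4, 31.3]), np.float64(77.8)]
floor 252 0.0727 [array([456.1, 307.5]), array([31.3,  1.4]), np.float64(89.8)]
floor 140 0.0685 [array([475.4, 281.9]), array([ 2.9, 26.1]), np.float64(88.7)]
floor 93 0.0685 [array([471.4, 332.6]), array([ 2.7, 14.8]), np.float64(88.1)]
floor 27 0.0685 [array([482.8, 332.5]), array([7. , 2.2]), np.float64(3.6)]
walltop 1942 0.1743 [array([454. , 307.9]), array([31.8,  6.6]), np.float64(88.9)]
walltop 4821 0.174 [array([494.7, 341.1]), array([40.5, 27.7]), np.float64(82.4)]
walltop 4484 0.1741 [array([493.1, 272.6]), array([28.3, 39.8]), np.float64(5.1)]
```

View pics/c4.png

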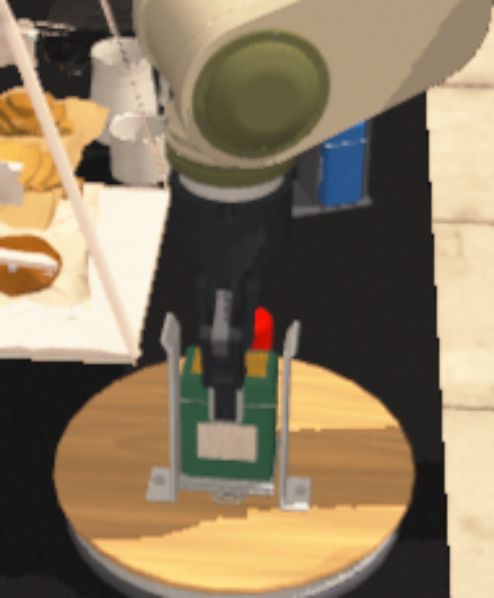

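>>> step_arm(steps=[0.35,0,0,0.006,0,0,0,0.35,0,0,0.011,0,0,0,0.35,0,0,0.011,0,0,0,0.35,0,0,0.011,0,0,0])

```text
time_s: 23.3
position: [0.4954, 0.3069, 0.1302]
tool_rot: [[-1.0, 0.022, 0.0], [0.022, 1.0, 0.0], [-0.0, 0.0, -1.0]]
ft_force: [1.9, 1.8, 0.3]
grip_width: 0.0378
```

Weight is now carried by the spring. Releasing, then straight up.

>>> step_arm(steps=[0.48,0,0,0,0,0,0,0.55,0,0,0,0,0,0,0.7,0,0,0,0,0,0,0.7,0,0,0,0,0,0,0.7,0,0,-0.05,0,0,0,0.75,0,0,-0.12,0,0,0,0.75,0,0,-0.25,0,0,0,0.75,0,0,-0.4,0,0,0,0.75,0,0,-0.6,0,0,0,0.75,0,0,-0.6,0,0,0])

```text
time_s: 24.3
position: [0.4961, 0.3072, 0.3162]
tool_rot: [[-1.0, 0.021, 0.01], [0.021, 1.0, 0.003], [-0.009, 0.004, -1.0]]
ft_force: [-0.6, 0.2, -0.0]
grip_width: 0.064
```

>>> step_arm(steps=[0.75,0.2,0,-0.1,0,0,0,0.75,0.3,0,-0.1,0,0,0,0.75,0.3,0,-0.1,0,0,0,0.75,0.3,0,-0.1,0,0,0,0.75,0.3,0,-0.1,0,0,0])

```text
time_s: 24.8
position: [0.4059, 0.3086, 0.3394]
tool_rot: [[-1.0, 0.022, -0.001], [0.022, 1.0, -0.001], [0.001, -0.001, -1.0]]
ft_force: [0.2, 0.1, 0.4]
grip_width: 0.0641
```

```bash
python3 look.py w17.png;  python3 - <<'E'
from h import *
from tins import tin
print(tin('pics/w17.npz','green',.13,.16,(.4,.6,.2,.4)))
for c in('side','scene'):
    im,d,K,T=snap(c,c+'5.png'); np.savez(f'pics/{c}5.npz',im=im,d=d,K=K,T=T)
print(tin('pics/side5.npz','blue',.08,.105,(.38,.56,-.24,-.06)))
im=cv2.imread('pics/side5.png'); cv2.imwrite('pics/c5.png',cv2.resize(im[130:360,210:400],None,fx=2.6,fy=2.6))
E
python3 pk.py pics/w17.npz; python3 pk.py pics/side5.npz
```

```text
24.8 [0.4059 0.3086 0.3394] [0.2 0.1 0.4]
(((497.96539306640625, 306.55560302734375), (37.623409271240234, 64.97069549560547), 89.74412536621094), np.float64(0.14440560059397117), 1889)
(((423.0489501953125, -155.3699188232422), (68.74320220947266, 35.97730255126953), 63.22001266479492), np.float64(0.08650524060325537), 111)
(array([0.49469685, 0.2713709 ]), 712, np.float64(0.0011642122174600476), array([0.49355294, 0.27180586, 0.12599469]), np.float64(0.03764877409657258))
knobtop 613 0.0851 [array([490.2, 162.3]), array([31.6, 31.4]), np.float64(89.8)]
floor 68 0.0729 [array([456.2, 307.4]), array([ 1.4, 31.2]), np.float64(0.1)]
walltop 182 0.1741 [array([453.5, 307.6]), array([ 5.3, 30.9]), np.float64(0.8)]
walltop 261 0.1733 [array([535. , 305.4]), array([ 6.9, 31. ]), np.float64(0.0)]
(array([0.49542538, 0.27112762]), 439, np.float64(0.0015791425907350513), array([0.49530675, 0.27269551, 0.12586066]), np.float64(0.03764559144391644))
knobtop 141 0.0846 [array([492. , 163.9]), array([32.1, 32.9]), np.float64(10.6)]
walltop 47 0.1737 [array([536.5, 306.4]), array([33.9,  7.5]), np.float64(89.0)]
walltop 44 0.1738 [array([456. , 308.7]), array([33. ,  5.8]), np.float64(87.8)]
```

View pics/c5.png

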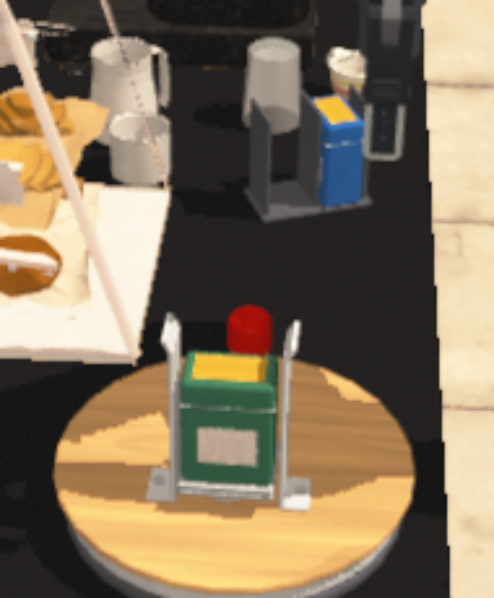

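View pics/w17.png

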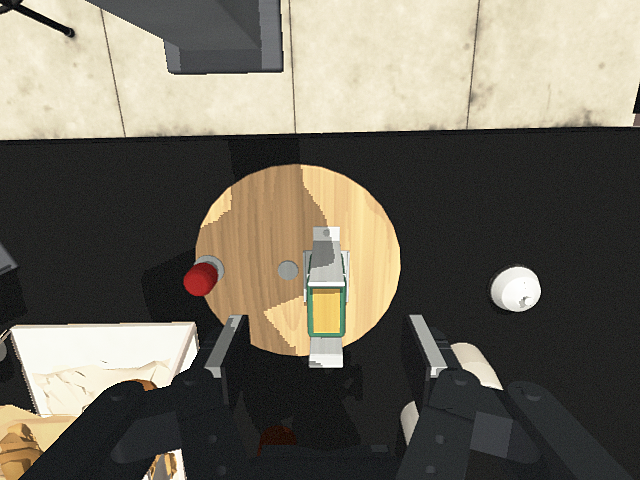

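```bash
python3 -c "
from h import *
print(close_job())"
```

```text
the job is handed in; nothing more can be done
None
```

The job is handed in at about 25 s; `close_job` reports no verdict, so what follows is from my own last checks.

**What I did**
- I pulled the plunger about 17 mm and turned the stand to about 0.75 rad.
- I let the pin rest on the plate and pushed the knob round in steps of about 1 mm. The plunger snapped home at about 0.98 rad, as measured from the knob's position.
- I took the green tin out of the rack, put it down on the worktop and took it again across its thin side. I lowered it into the pocket until the spring carried its weight, then released it and backed away.

**Last checks**

| Check | Result |
|---|---|
| Knob top | 85 mm above the worktop, so the plunger is home |
| Tin top | 144.5 mm above the worktop, so the floor has sunk about 14.5 mm |
| Tin position | about 2–3 mm from the pocket centre |
| Tin posture | upright to the eye in the side view |
| Force on the tool | about 0; the gripper is well clear |

**Blue tin:** it looked still in its slot in the side view. My numeric side-camera check gave about 15 mm off its starting spot. I put that down to only 111 pixels and a badly fitted outline (69 x 36 mm for a 62 x 38 mm tin), and did not repeat it. A wrist-camera check just before I took the green tin had it within 1–2 mm of its first reading.

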